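Load a slide cassette into the scanner's feed lane through its spring flap

TASK

Load the grey slide cassette into the slide scanner: set it down in the open loading bay, nose towards the still shut flap, then push it along the lane floor through the spring flap until it meets the stop plate hidden under the cover, and press gently on (never over 20 N) until that plate has clearly given way by a few millimetres. Take the gripper away so that the flap swings shut behind the cassette and the plate stays pushed back; keep the cassette upright and leave the other things on the bench where they are.

Things in the scene. Friction and masses are not known exactly. Their poses are not given: they have to be found in the camera images.
- cassette: Slide cassette, a loose grey plastic block standing upright, 96 mm long (own x), 44 mm wide (y), 50 mm tall, about 0.28 kg; the last 16 mm at its +x end is a nose 30 mm wide; glass slide edges show in its top. Origin: centre of its underside, 48 mm from the nose's face and from the flat tail. Its nose always points roughly away from the robot.
- lane: Fixed feed lane of the slide scanner. Origin: on the bench top at the middle of the shut flap; +x runs inward along the lane (away from the robot), y across, z up. Lane floor 8 mm above the bench. At the gate thin posts stand beside the opening, faces at y = +30 and -28 mm, 60 mm high above the bench. Beyond it the -y wall runs on (y = -25 mm); the +y wall is set back to y = +34 mm.
- bay (a point): Loading bay: this point is on the lane floor, 64 mm before the gate, where the cassette's origin may be set; axes as the lane's. The bay runs from 135 mm before the gate to the gate, open above and at its outer end, between steel side walls 10 mm high above the floor, 6 mm thick, inner faces 50 mm apart.
- cover_edge (a point): Middle of the near top edge of the white cover, 135 mm past the gate, 73 mm above the bench; the clear height under it is 59 mm above the lane floor. The housing behind (from 235 mm past the gate) is 105 mm high. Under the cover is the stop plate: its face stands 158 to 208 mm past the gate, different each time and not reported: feel for it. A cassette that touches it is clear of the flap.
- flap (a joint): Spring flap at the gate, a steel sheet 54 mm wide, 46 mm high, hinged on an upright axis at lane x = 0, y = +30 mm. Value in rad: 0 shut, 1.5 fully open; it swings only inward (+x), against 0.5 N at its free edge when shut, 2 N when open. It rubs along the cassette and swings shut once the tail is more than 54 mm past the gate and nothing else (such as a finger) is in its way.
- stop_plate (a joint): Travel of the stop plate in m: 0 untouched, up to 0.006 pushed back along lane +x, where it meets a solid end. It is braked and sprung: it starts to move at about 4 N, takes about 6 N at 2.5 mm and 9.5 N at 6 mm; left alone it stays put, or eases back to about 4 mm if pushed farther. The cassette slides easily in the lane (up to 3 N). It is home when the plate is pushed back 2.5 mm or more.
- tube_box: Bystander: blue open box of sample tubes, 115 x 80 x 55 mm, loose. Origin: centre of its underside. It stands on the other side of the lane from the cassette.
- jar_a: Bystander: small glass jar, 40 mm across, 52 mm high, beside the lane. Origin: centre of its underside.
- jar_b: Bystander: small amber jar, 34 mm across, 60 mm high, beside the lane. Origin: centre of its underside.
- pipette: Bystander: white pipette lying on the bench, 270 mm long along its x, 27 mm thick. Origin: on the bench below its middle.
- stain_tray: Bystander: black staining tray with slides, 150 x 110 x 18 mm. Origin: centre of its underside.
- notebook: Bystander: closed paper notebook, 150 x 105 x 14 mm. Origin: centre of its underside.
Not all that is in view belongs to the job. Several things have the shape of the cassette; the one meant has the colours described above.

How it is judged:
By the outcome, as a careful person would: the job done as asked, in the order asked, and still so for the second after the job is handed in, with the robot touching nothing.
It also fails if it takes over 72 s, if anything falls off the work surface, if the arm or the gripper's body presses on something with over 40 N, if the wrist force passes 120 N, or if a joint passes its speed limit or range.

ROBOT

A 6-joint arm with a two-finger parallel gripper is mounted at the origin on the work surface. World frame = base frame: x ahead of the robot, y to its left, z up, the work surface at z = 0. Lengths are in m, angles in rad, forces in N, time in s.
With the tool pointing down it reaches from about 0.25 to 0.775 m from the base axis. Payload 4 kg.
Tool frame: the origin (TCP) lies at the very end of the fingers, on their centre line; the grasp point (between the pads) lies hold_point_z behind it (hold_point_z is the distance from the TCP to the grasp point, in m); z points along the fingers, y is the direction in which the jaws open and shut (so a half turn about z gives the same grasp; the last joint's range is limited). The gripper opens to 94 mm and grips with 3 to 60 N. Pads are 16 mm wide; open, the fingers measure 119 mm over their backs; the gripper's body (75 mm by 177 mm) begins 78 mm behind the grasp point.
Start: joints at [1.004, 0.087, 1.371, -0, 1.684, -0.103], TCP at [0.246, 0.492, 0.206] pointing down, gripper open.
Joint ranges: [-3.1, 3.1], [-0.76, 2.03], [0.27, 2.55], [-1.08, 4.22], [0.17, 2.65], [-2.57, 2.57]. Speed limits (rad/s): [2.79, 2.79, 3.14, 3.14, 3.14, 3.14].

INTERFACE

Orientations are given as [roll, pitch, yaw] about the fixed x, y, z axes, in that order (R = Rz(yaw) Ry(pitch) Rx(roll)).
In Python, from bench import * gives the robot as it stands.
- The arm moves only by the tool step_arm, never from a script. Its argument "increments" is text: rows parted by semicolons, each of 6 numbers parted by spaces: the shift along the tool's x, y, z in cm, then the turn, a rotation vector about the tool's x, y, z in rad. A call has 1 to 5 rows; each row shifts and turns the commanded pose from where the row before left it, along the tool's axes as they then stand; what a row does not reach is not made up. A row lasts 1/10 s, in which the tool goes at most 50 mm and 8.59 degrees, less where a joint would pass 70% of its speed; a pose out of reach is approached as far as the arm can. A call is refused whole if a number of a shift passes 5 or a number of a turn 0.15, either way. A call with a gripper value outside its range is refused whole. "claw" is the gripper's target within -1 to 1 (shut at 1, half-way at 0, fully open at -1), set as the call begins (left out, the last holds). The fingers move at their own pace and stop on an object; the grip force is fixed at half the most. Time passes only in rows, so rows that do not move let the fingers close. It gives the time, the measured TCP pose, the force and the opening at its end, in the units of the state.
- get_obs(): the state, without advancing time (a new reading comes with each control period).
- snapshot(name): name is "scene" or "top" or "wrist"; returns the picture (480x640x3 uint8, red, green, blue); there is no depth.
- calibration(name): a dict with "camera_matrix" (3x3 intrinsics, pixels), "k1" (the pictures are not rectified: a ray, as slopes to the right and down, at radius r is drawn at 1 + k1 r^2 times it, then the intrinsics apply), "eye" and "orientation" of the camera in the world; the wrist camera has in their place "tool_from_camera" (4x4, takes a point from camera to tool coordinates, whose origin is the TCP and whose axes are the flange's). Camera axes: x right, y up, looking along -z (the intrinsics and any distortion apply to the point x, -y, -z); pixel columns grow to the right and rows downward; lengths in m; the calibration is good to about 2 mm. A picture is of the moment at which its call begins: read the wrist's pose just before it. calibration takes no time and is no camera call.
- close_job(): hands the job in, once; it reports no verdict.
The state is a dict: "time": time; "joint_positions": joint angles; "qvel": joint speeds; "joint_torque": joint torques, N m; "tool_pos": TCP position; "ee_rot": TCP orientation; "wrist_force": force on the tool from outside, world axes, zero at the start; "wrist_torque": the same for the moment, N m; "width": finger opening in m.
Only numpy, scipy, OpenCV 4.12 (cv2) and the standard library are available. Lean on these libraries where they do the work, as an engineer would, in place of code of your own. Each camera call takes 0.05 s, during which the arm holds its last target. There are 200 camera calls.

## Working session

There is one attempt and no reset: what is moved stays moved. The work goes in short steps, Python scripts to look and compute and a tool call to move; the robot and the scene stay as the last step left them, time stands still between calls to the robot, and variables do not carry over. Pictures are saved under pics/ and viewed, about 8 in all and at most 12, crops included, and the job is handed in when it is done.

Besides the shell and the picture viewer there is one more tool, called after "Emit:" as a command line: name --argument value ..., lists and objects as JSON in quotes. step_arm: Moves the arm, as the interface text tells. Its arguments: {"type":"object","properties":{"increments":{"type":"string"},"claw":{"type":"number"}},"required":["increments"]}

```bash
mkdir -p pics; cat > h.py <<'E'
import numpy as np, cv2
from scipy.spatial.transform import Rotation as R
from bench import *
def save(im,n): cv2.imwrite('pics/'+n+'.png',im[:,:,::-1])
E
python3 - <<'E'
from h import *
o=get_obs();print({k:np.round(v,4).tolist() for k,v in o.items()})
for n in ['scene','top','wrist']:
    print(n,calibration(n)); im=snapshot(n); save(im,n+'0'); np.save(n+'0.npy',im)
E
ls
```

```text
{'time': 0.0, 'joint_positions': [1.0039, 0.088, 1.3722, -0.0, 1.6836, -0.1031], 'qvel': [0.0002, -0.0004, 0.0001, -0.001, -0.0001, -0.0005], 'joint_torque': [-0.0006, -34.0178, -30.2425, 0.0718, 0.0331, -0.0002], 'tool_pos': [0.2458, 0.4914, 0.2043], 'ee_rot': [-3.1394, -0.0002, 2.6778], 'wrist_force': [1.0033, 0.0653, 0.3168], 'wrist_torque': [0.0427, -0.0332, -0.0095], 'width': 0.0936}
scene {'camera_matrix': array([[467.83554147,   0.        , 321.64991765],
       [  0.        , 467.83554147, 246.61878668],
       [  0.        ,   0.        ,   1.        ]]), 'k1': 0.033699931267425765, 'eye': array([1.2708061 , 0.04066564, 0.91922057]), 'orientation': array([0.73172313, 0.01321859, 1.6467078 ])}
top {'camera_matrix': array([[516.83850101,   0.        , 322.60895489],
       [  0.        , 516.83850101, 244.28239233],
       [  0.        ,   0.        ,   1.        ]]), 'k1': -0.012253572946252927, 'eye': array([ 0.34022616, -0.03392178,  1.28219332]), 'orientation': array([ 0.16687746,  0.0038751 , -1.56242942])}
wrist {'camera_matrix': array([[336.58233976,   0.        , 325.63714567],
       [  0.        , 336.58233976, 237.06999381],
       [  0.        ,   0.        ,   1.        ]]), 'k1': -0.018248466323580778, 'tool_from_camera': array([[-1.33965546e-03,  9.61972951e-01,  2.73141441e-01,
         7.95335863e-02],
       [ 9.99999056e-01,  1.37216762e-03,  7.19995316e-05,
         6.62510879e-05],
       [-3.05534240e-04,  2.73141279e-01, -9.61973881e-01,
        -1.78083169e-01],
       [ 0.00000000e+00,  0.00000000e+00,  0.00000000e+00,
         1.00000000e+00]])}
h.py
pics
scene0.npy
top0.npy
wrist0.npy
```

View pics/top0.png

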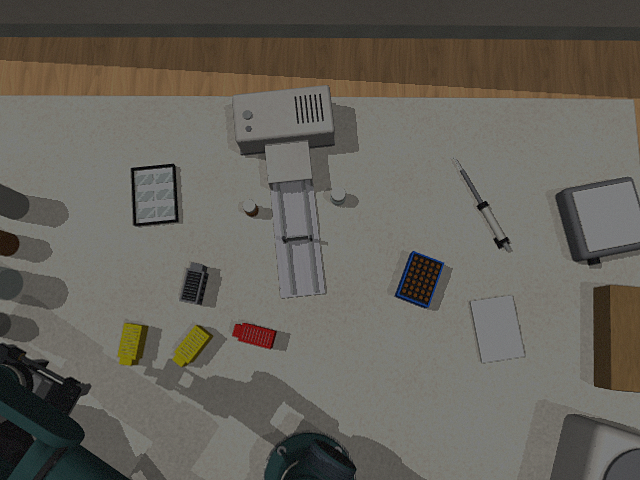

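View pics/scene0.png

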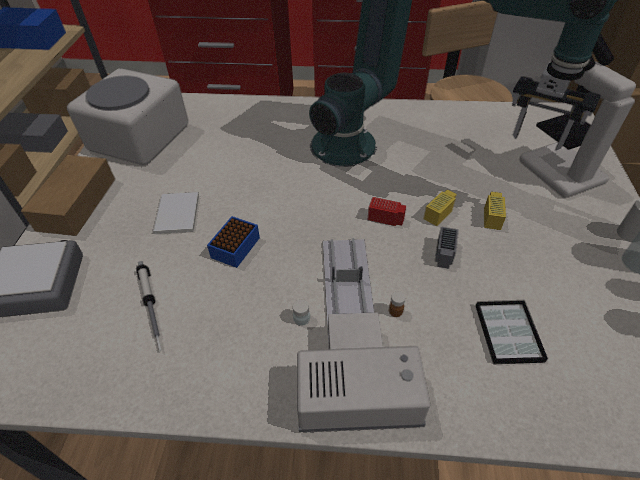

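The top view shows the lane from about (300,296) to the cover at (290,160), with the flap at (297,239). The jars are at (250,208) amber and (338,198) glass, and the tube box is at (420,279). Four things have the cassette's shape: grey (195,284), red (255,335), yellow (193,345) and yellow (132,343). Only the grey one fits the description, so I'll check it in an enlarged crop.

```bash
cat >> h.py <<'E'
def cam(n,obs=None):
    c=calibration(n)
    if n=='wrist':
        T=np.array(c['tool_from_camera']); Rt=R.from_euler('xyz',obs['ee_rot']).as_matrix()
        return c['camera_matrix'],c['k1'],Rt@T[:3,3]+obs['tool_pos'],Rt@T[:3,:3]
    return c['camera_matrix'],c['k1'],np.array(c['eye']),R.from_euler('xyz',c['orientation']).as_matrix()
def ray(C,uv):
    K,k1,e,Rc=C
    d=cv2.undistortPoints(np.float64(uv).reshape(-1,1,2),K,np.array([k1,0,0,0,0.])).reshape(-1,2)
    return e,np.c_[d[:,0],-d[:,1],-np.ones(len(d))]@Rc.T
def onplane(C,uv,z):
    e,d=ray(C,uv); return e+d*((z-e[2])/d[:,2])[:,None]
def proj(C,P):
    K,k1,e,Rc=C; p=(np.atleast_2d(P)-e)@Rc
    s=np.c_[p[:,0],-p[:,1]]/-p[:,2:]; s=s*(1+k1*(s**2).sum(1))[:,None]
    return s@K[:2,:2].T+K[:2,2]
E
python3 - <<'E'
from h import *
C=cam('top')
for n,uv,z in [('cass',(195,284),.05),('flap L',(283,239),.05),('flap R',(312,237),.05),('bay end L',(281,297),.018),('bay end R',(326,293),.018),('cover L',(268,182),.073),('cover R',(313,180),.073),('jarA',(338,197),.05),('jarB',(250,208),.06),('box',(420,279),.05)]:
    print(n,onplane(C,uv,z).round(3))
im=np.load('top0.npy'); save(cv2.resize(im[170:305,170:350],None,fx=4.4,fy=4.4,interpolation=cv2.INTER_CUBIC),'topcrop')
E
```

```text
cass [[0.449 0.277 0.05 ]]
flap L [[0.56  0.069 0.05 ]]
flap R [[ 0.565 -0.002  0.05 ]]
bay end L [[0.422 0.073 0.018]]
bay end R [[ 0.433 -0.037  0.018]]
cover L [[0.696 0.106 0.073]]
cover R [[ 0.702 -0.003  0.073]]
jarA [[ 0.666 -0.064  0.05 ]]
jarB [[0.634 0.15  0.06 ]]
box [[ 0.465 -0.261  0.05 ]]
```

View pics/topcrop.png

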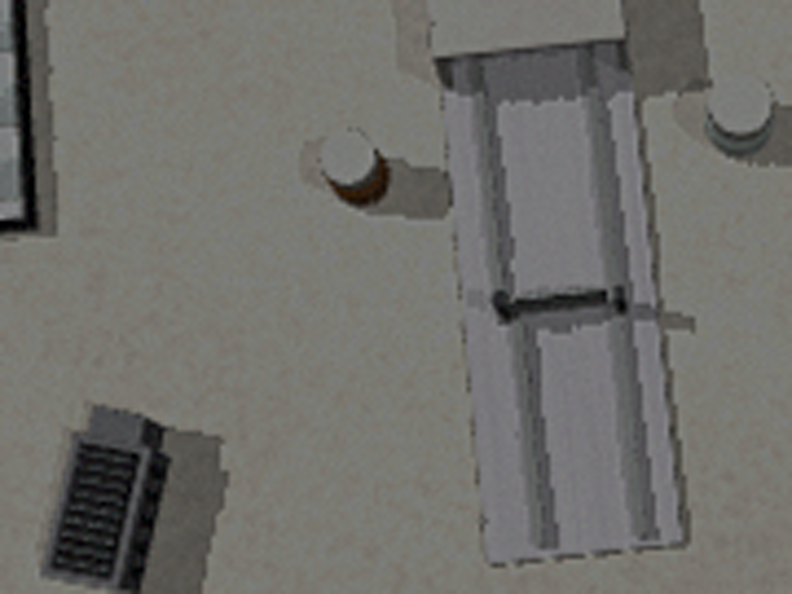

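The crop confirms that the grey cassette has its nose at crop (120,425), pointing away from the robot and slightly right. The red and yellow blocks are ruled out by colour. Next I'll move over it for a close look.

Emit:
step_arm --increments "-4.6 -1.7 0.5 0 0 0; -4.6 -1.7 0.5 0 0 0; -4.6 -1.7 0.5 0 0 0; -4.6 -1.7 0.5 0 0 0; -4.6 -1.7 0.5 0 0 0"

```text
time: 0.65
tool_pos: [0.4145, 0.3114, 0.18]
ee_rot: [-3.142, -0.0, 2.678]
wrist_force: [0.9, 1.5, -0.6]
width: 0.0939
```

Emit:
step_arm --increments "-2.5 -0.9 0.5 0 0 -0.13; -2.5 -0.4 0.5 0 0 -0.13; 0 0 0 0 0 0; 0 0 0 0 0 0"

```text
time: 1.05
tool_pos: [0.4541, 0.2816, 0.17]
ee_rot: [-3.141, -0.002, 2.935]
wrist_force: [-0.5, 0.4, 0.3]
width: 0.0942
```

```bash
cat >> h.py <<'E'
def togo(p,yaw=None,o=None):
    o=o or get_obs(); Rt=R.from_euler('xyz',o['ee_rot'])
    print('t',round(o['time'],2),'pos',np.round(o['tool_pos'],4),'rot',np.round(o['ee_rot'],4),'F',np.round(o['wrist_force'],2),'w',round(o['width'],4))
    if p is not None: print('tool shift cm',np.round(Rt.inv().apply(np.array(p)-o['tool_pos'])*100,2))
    if yaw is not None: print('turn',np.round((Rt.inv()*R.from_euler('xyz',[np.pi,0,yaw])).as_rotvec(),4))
E
python3 - <<'E'
from h import *
togo(None); o=get_obs(); im=snapshot('wrist'); save(im,'w1'); np.save('w1.npy',im); np.save('w1o.npy',o,allow_pickle=True)
import bench; print(getattr(bench,'hold_point_z',None))
E
```

```text
t 1.05 pos [0.4541 0.2816 0.17  ] rot [-3.1413e+00 -1.5000e-03  2.9350e+00] F [-0.45  0.37  0.35] w 0.0942
0.0188
```

View pics/w1.png

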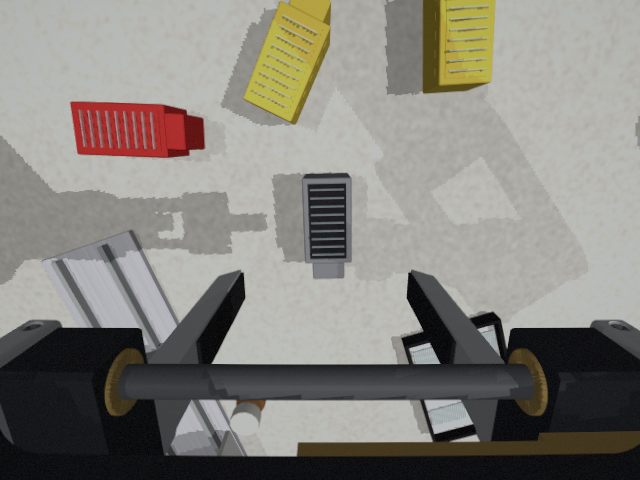

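The wrist view shows the grey cassette's top from about (303,177) to (352,262), with the nose down to 278 and nothing else between the fingers.

```bash
python3 - <<'E'
from h import *
im=np.load('w1.npy'); o=np.load('w1o.npy',allow_pickle=True).item(); C=cam('wrist',o)
p=onplane(C,[(304,178),(351,178),(352,262),(303,262),(313,277),(343,277)],.05); print(p.round(4))
print('w',np.linalg.norm(p[0]-p[1]),np.linalg.norm(p[3]-p[2]),'L',np.linalg.norm((p[0]+p[1]-p[2]-p[3])/2),np.linalg.norm((p[0]+p[1]-p[4]-p[5])/2))
t=(p[0]+p[1])/2;f=(p[2]+p[3])/2;n=(p[4]+p[5])/2
d=f-t;yaw=np.arctan2(d[1],d[0]);c=(t+n)/2;print('c',c,'yaw',yaw,'nose yaw',np.arctan2(*(n-t)[1::-1]))
c[2]=0.02; togo(c,yaw+np.pi)
E
```

```text
[[0.4023 0.2731 0.05  ]
 [0.4108 0.3135 0.05  ]
 [0.4879 0.2998 0.05  ]
 [0.4784 0.2547 0.05  ]
 [0.4951 0.2606 0.05  ]
 [0.501  0.2886 0.05  ]]
w 0.04124532197558151 0.04607594740692672 L 0.078223190625446 0.0933935008689011
c [0.4523297  0.28395342 0.05      ] yaw -0.2063999576421514 nose yaw -0.20129717501762615
t 1.1 pos [0.4538 0.2821 0.1703] rot [ 3.1415e+00 -1.0000e-03  2.9364e+00] F [-0.55  0.14 -0.32] w 0.094
tool shift cm [ 0.17  0.15 15.03]
turn [ 0.0001 -0.001   0.0012]
```

Emit:
step_arm --increments "0.2 0.15 3.5 0 0 0; 0 0 4 0 0 0; 0 0 4 0 0 0; 0 0 2.5 0 0 0; 0 0 0.8 0 0 0" --claw -1

```text
time: 1.6
tool_pos: [0.4494, 0.2836, 0.0193]
ee_rot: [-3.138, -0.005, 2.939]
wrist_force: [-0.4, -0.0, 0.7]
width: 0.0942
```

Emit:
step_arm --increments "0 0 0 0 0 0; 0 0 0 0 0 0; 0 0 0 0 0 0; 0 0 0 0 0 0; 0 0 0 0 0 0" --claw 1

```text
time: 2.1
tool_pos: [0.4535, 0.284, 0.0237]
ee_rot: [3.14, 0.002, 2.938]
wrist_force: [-0.8, -0.4, 0.1]
width: 0.0576
```

Emit:
step_arm --increments "0 0 0 0 0 0; 0 0 0 0 0 0; 0 0 0 0 0 0; 0 0 0 0 0 0; 0 0 0 0 0 0"

```text
time: 2.6
tool_pos: [0.4529, 0.2837, 0.0228]
ee_rot: [3.141, 0.0, 2.938]
wrist_force: [0.2, -0.5, 2.5]
width: 0.044
```

Emit:
step_arm --increments "0 0 -2 0 0 0; 0 0 -3 0 0 0; 0 0 -4 0 0 0; 0 0 -2 0 0 0; 0 0 0 0 0 0"

```text
time: 3.1
tool_pos: [0.4544, 0.2846, 0.1355]
ee_rot: [3.138, 0.005, 2.938]
wrist_force: [-0.3, -0.1, -3.3]
width: 0.0439
```

Emit:
step_arm --increments "-2.6 -3.2 -0.6 0 0 0; -2.6 -3.2 -0.6 0 0 0; -2.6 -3.2 -0.6 0 0 0; -2.6 -3.2 -0.6 0 0 0; 0 0 0 0 0 -0.1"

```text
time: 3.6
tool_pos: [0.5299, 0.1325, 0.1539]
ee_rot: [-3.138, -0.002, 3.034]
wrist_force: [0.1, 1.7, -3.0]
width: 0.0433
```

Emit:
step_arm --increments "0 0 0 0 0 -0.11; 0 0 0 0 0 -0.11; 0 0 0 0 0 0; 0 0 0 0 0 0; 0 0 0 0 0 0"

```text
time: 4.1
tool_pos: [0.5281, 0.1373, 0.1552]
ee_rot: [3.142, -0.002, -3.027]
wrist_force: [-0.7, 0.2, -3.2]
width: 0.0437
```

```bash
python3 - <<'E'
from h import *
togo(None); o=get_obs(); im=snapshot('wrist'); save(im,'w2'); np.save('w2.npy',im); np.save('w2o.npy',o,allow_pickle=True)
E
```

```text
t 4.1 pos [0.5281 0.1373 0.1552] rot [ 3.1415e+00 -2.0000e-03 -3.0267e+00] F [-0.69  0.22 -3.15] w 0.0437
```

View pics/w2.png

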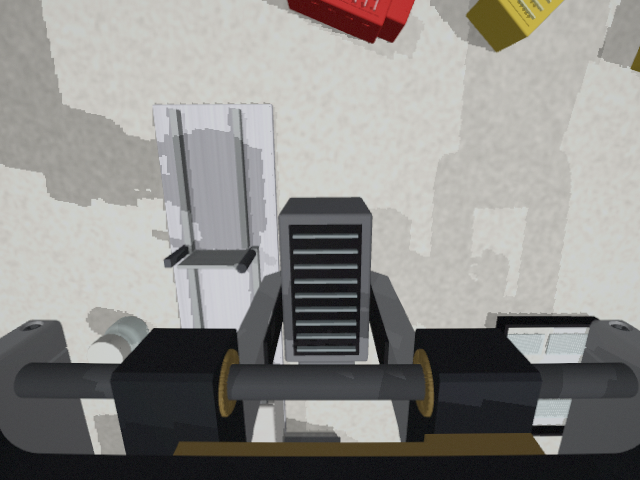

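The wrist view shows the cassette held level. The lane's outer end is at (153–272,104), the bay walls run along it, and the flap is between posts at (176,256) and (246,260). I'll enlarge this to get the wall edges.

```bash
python3 - <<'E'
from h import *
im=np.load('w2.npy'); save(cv2.convertScaleAbs(cv2.resize(im[95:280,145:290],None,fx=3.2,fy=3.2,interpolation=cv2.INTER_CUBIC),alpha=1.2),'w2c')
E
```

```text
(no output)
```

View pics/w2c.png

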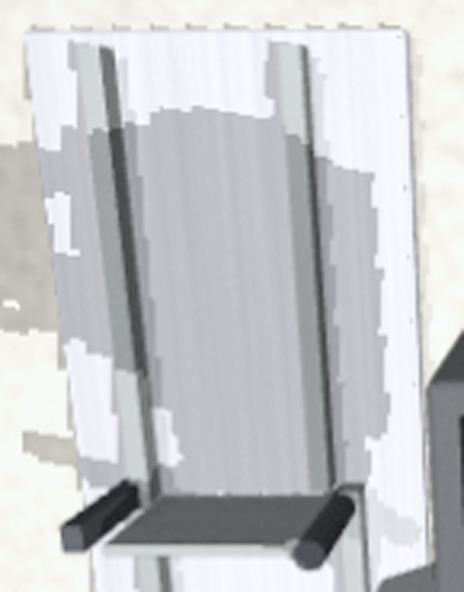

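```bash
python3 - <<'E'
from h import *
o=np.load('w2o.npy',allow_pickle=True).item(); C=cam('wrist',o)
q=lambda pts,z: onplane(C,np.array(pts)/3.2+[145,95],z)
L=q([(100,48),(121,230),(139,400)],.018);Rr=q([(275,48),(288,230),(300,400)],.018)
print(L.round(4),Rr.round(4),sep='\n')
u=(L[2]-L[0]);u2=Rr[2]-Rr[0];print('yaw',np.arctan2(u[1],u[0]),np.arctan2(u2[1],u2[0]))
e=q([(27,33),(408,28)],.008);r=q([(408,30),(424,430)],.008);d=r[1]-r[0];print('end',e.round(4),'edge yaw',np.arctan2(d[1],d[0]))
ft=q([(105,546),(300,546)],.054);fb=q([(160,496),(335,490)],.008);print('flap top',ft.round(4),'bot',fb.round(4), 'end normal yaw',np.arctan2(e[1]-e[0],1)[:0])
yaw=(np.arctan2(u[1],u[0])+np.arctan2(u2[1],u2[0]))/2
x=np.array([np.cos(yaw),np.sin(yaw)]);y=np.array([-x[1],x[0]])
for n,P in [('L',L),('R',Rr),('e',e),('r',r),('ft',ft),('fb',fb)]: print(n,'along',(P[:,:2]@x).round(4),'across',(P[:,:2]@y).round(4))
E
```

```text
[[ 4.367e-01 -6.200e-03  1.800e-02]
 [ 4.858e-01 -2.000e-04  1.800e-02]
 [ 5.358e-01  5.200e-03  1.800e-02]]
[[0.4314 0.0421 0.018 ]
 [0.4805 0.0478 0.018 ]
 [0.5303 0.0535 0.018 ]]
yaw 0.11463396164888116 0.11492967099841765
end [[ 0.4345 -0.0312  0.008 ]
 [ 0.4213  0.0767  0.008 ]] edge yaw 0.11459585579517496
flap top [[0.5687 0.01   0.054 ]
 [0.5625 0.0639 0.054 ]] bot [[0.5693 0.0081 0.008 ]
 [0.5609 0.0635 0.008 ]] end normal yaw []
L along [0.4331 0.4826 0.5329] across [-0.0561 -0.0558 -0.0562]
R along [0.4334 0.4828 0.533 ] across [-0.0076 -0.0075 -0.0076]
e along [0.428  0.4273] across [-0.0808  0.0279]
r along [0.4279 0.5449] across [0.0279 0.0279]
ft along [0.5661 0.5661] across [-0.0552 -0.001 ]
fb along [0.5664 0.5645] across [-0.0571 -0.0012]
```

```bash
cat >> h.py <<'E'
YAW=.1147; GX=.5665; CY=-.0315
def lane(x,y,z): 
    c,s=np.cos(YAW),np.sin(YAW); a,b=GX+x,CY+y
    return np.array([a*c-b*s,a*s+b*c,z])
def inlane(p):
    c,s=np.cos(YAW),np.sin(YAW); return np.array([p[0]*c+p[1]*s-GX,-p[0]*s+p[1]*c-CY,p[2]])
E
python3 - <<'E'
from h import *
print(lane(-.066,0,.06)); togo(lane(-.066,0,.07),YAW+np.pi)
E
```

```text
[0.50081643 0.02598854 0.06      ]
t 4.15 pos [0.5283 0.1374 0.1556] rot [ 3.1416e+00 -1.4000e-03 -3.0263e+00] F [-0.6  -0.61 -3.93] w 0.0439
tool shift cm [  3.99 -10.75   8.56]
turn [ 0.     -0.0014  0.0006]
```

Emit:
step_arm --increments "1.4 -3.6 0 0 0 0; 1.3 -3.6 0 0 0 0; 1.3 -3.6 0 0 0 0; 0 0 3 0 0 0; 0 0 3.5 0 0 0"

```text
time: 4.65
tool_pos: [0.5032, 0.0242, 0.0931]
ee_rot: [-3.141, 0.006, -3.029]
wrist_force: [0.1, -0.1, -3.9]
width: 0.0438
```

Emit:
step_arm --increments "0 0 2 0 0 0; 0 0 0 0 0 0; 0 0 0 0 0 0; 0 0 0 0 0 0"

```text
time: 5.05
tool_pos: [0.5029, 0.0254, 0.0735]
ee_rot: [-3.141, 0.004, -3.025]
wrist_force: [-0.3, -0.9, -3.3]
width: 0.0435
```

```bash
python3 - <<'E'
from h import *
togo(lane(-.066,0,.0308),YAW+np.pi); o=get_obs(); print(inlane(o['tool_pos'])); im=snapshot('wrist'); save(im,'w3'); np.save('w3.npy',im); np.save('w3o.npy',o,allow_pickle=True)
save(cv2.resize(im[30:330,180:470],None,fx=2,fy=2,interpolation=cv2.INTER_CUBIC),'w3c')
E
```

```text
t 5.05 pos [0.5029 0.0254 0.0735] rot [-3.141   0.0037 -3.0253] F [-0.27 -0.9  -3.27] w 0.0435
tool shift cm [0.22 0.08 4.27]
turn [-0.0006  0.0037  0.0016]
[-0.06394479 -0.00078255  0.0734882 ]
```

View pics/w3c.png

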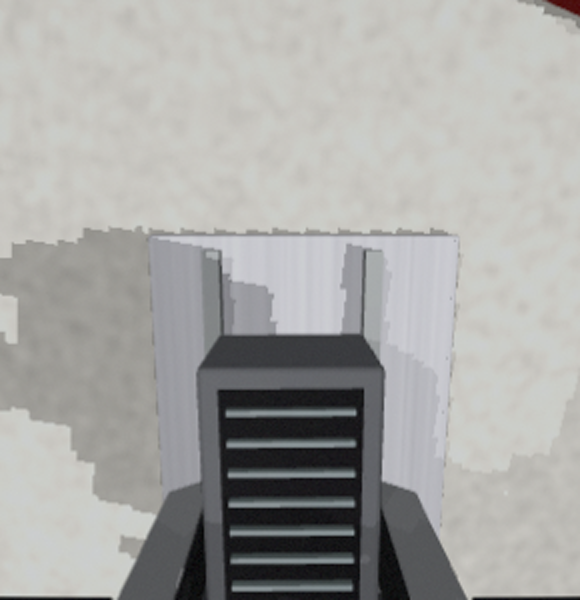

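The crop shows the tail's bottom edge at crop (218–365,336), between the bay walls' inner edges at (220,255) and (363,255). I'll compare the two across the lane.

```bash
python3 - <<'E'
from h import *
o=np.load('w3o.npy',allow_pickle=True).item(); C=cam('wrist',o)
q=lambda pts,z: [inlane(p).round(4) for p in onplane(C,np.array(pts)/2+[180,30],z)]
print('tail',q([(219,336),(365,336)],.0507)); print('walls',q([(220,255),(363,255),(222,325),(362.5,325)],.018)); print('tail top',q([(200,369),(382,369)],.1007))
togo(None)
E
```

```text
tail [array([-0.1107, -0.0225,  0.0507]), array([-0.1107,  0.0213,  0.0507])]
walls [array([-0.1329, -0.025 ,  0.018 ]), array([-0.1329,  0.0234,  0.018 ]), array([-0.1091, -0.0249,  0.018 ]), array([-0.1092,  0.0239,  0.018 ])]
tail top [array([-0.1115, -0.0217,  0.1007]), array([-0.1115,  0.0199,  0.1007])]
t 5.1 pos [0.503  0.0255 0.0736] rot [-3.141   0.0041 -3.0252] F [ 0.01  0.41 -4.18] w 0.0437
```

Emit:
step_arm --increments "0.2 0 1.5 0 0.003 0; 0 0 1.5 0 0 0; 0 0 0.8 0 0 0; 0 0 0 0 0 0; 0 0 0 0 0 0"

```text
time: 5.6
tool_pos: [0.4995, 0.0251, 0.0336]
ee_rot: [3.142, -0.003, -3.025]
wrist_force: [0.6, 0.1, -3.7]
width: 0.0438
```

Emit:
step_arm --increments "0 0 0.15 0 0 0; 0 0 0.15 0 0 0; 0 0 0.1 0 0 0; 0 0 0 0 0 0; 0 0 0 0 0 0"

```text
time: 6.1
tool_pos: [0.5003, 0.0251, 0.0308]
ee_rot: [-3.141, -0.001, -3.025]
wrist_force: [-1.1, 0.1, 5.1]
width: 0.0434
```

Emit:
step_arm --increments "0 0 0 0 0 0; 0 0 0 0 0 0; 0 0 0 0 0 0; 0 0 0 0 0 0; 0 0 0 0 0 0" --claw -0.4

```text
time: 6.6
tool_pos: [0.4993, 0.0251, 0.0293]
ee_rot: [3.142, -0.003, -3.025]
wrist_force: [0.4, 0.3, -0.7]
width: 0.0657
```

Emit:
step_arm --increments "0 0 -2 0 0 0; 0 0 -3 0 0 0; 0 0 -2 0 0 0; 0 0 0 0 0 0; 0 0 0 0 0 0"

```text
time: 7.1
tool_pos: [0.4996, 0.0251, 0.0992]
ee_rot: [3.142, -0.003, -3.025]
wrist_force: [-1.0, 0.3, -0.9]
width: 0.066
```

```bash
python3 - <<'E'
from h import *
togo(None); o=get_obs(); print(inlane(o['tool_pos'])); im=snapshot('wrist'); save(im,'w4'); np.save('w4.npy',im); np.save('w4o.npy',o,allow_pickle=True)
save(cv2.resize(im[80:380,180:470],None,fx=2,fy=2,interpolation=cv2.INTER_CUBIC),'w4c')
E
```

```text
t 7.1 pos [0.4996 0.0251 0.0992] rot [ 3.1416e+00 -2.7000e-03 -3.0255e+00] F [-1.    0.29 -0.88] w 0.066
[-0.06731407 -0.00069288  0.09917814]
```

View pics/w4c.png

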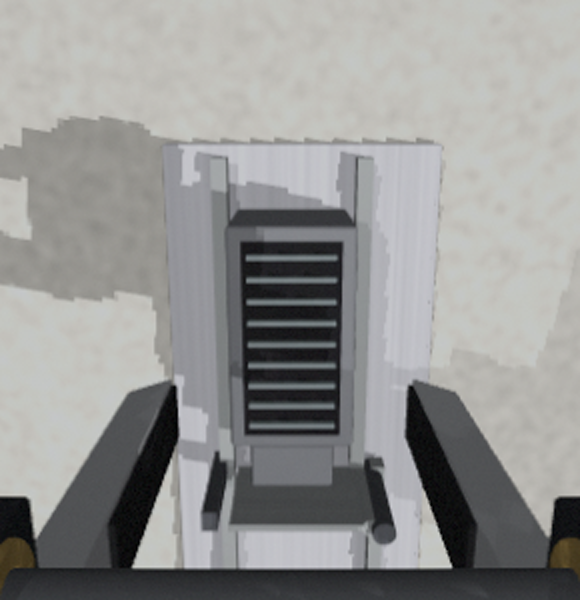

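The cassette stands upright in the bay, centred between the walls, with its nose just short of the shut flap. Next I close the fingers behind the tail.

Emit:
step_arm --increments "3.5 0 0 0 0 0; 3.5 0 0 0 0 0; 0 0 0 0 0 0; 0 0 0 0 0 0; 0 0 0 0 0 0" --claw 1

```text
time: 7.65
tool_pos: [0.4306, 0.0171, 0.0992]
ee_rot: [3.141, -0.003, -3.025]
wrist_force: [-0.1, -0.5, 0.8]
width: 0.0293
```

Emit:
step_arm --increments "0 0 2 0 0 0; 0 0 3 0 0 0; 0 0 2 0 0 0; 0 0 1.1 0 0 0; 0 0 0 0 0 0"

```text
time: 8.15
tool_pos: [0.4291, 0.0172, 0.017]
ee_rot: [3.141, -0.007, -3.025]
wrist_force: [0.3, 0.4, -0.1]
width: 0.0004
```

```bash
python3 - <<'E'
from h import *
togo(None,YAW+np.pi); o=get_obs(); print(inlane(o['tool_pos']))
E
```

```text
t 8.15 pos [0.4291 0.0172 0.017 ] rot [ 3.1407 -0.0067 -3.0253] F [ 0.25  0.36 -0.13] w 0.0004
turn [ 0.0009 -0.0067  0.0016]
[-0.13827646 -0.00056883  0.01698842]
```

Emit:
step_arm --increments "-0.5 0 0 0 0.003 0; -0.5 0 0 0 0 0; -0.5 0 0 0 0 0; -0.5 0 0 0 0 0; -0.5 0 0 0 0 0"

```text
time: 8.65
tool_pos: [0.4555, 0.0199, 0.019]
ee_rot: [-3.141, -0.005, -3.025]
wrist_force: [-1.5, -0.3, -0.1]
width: 0.0003
```

Emit:
step_arm --increments "-0.5 0 0 0 0 0; -0.5 0 0 0 0 0; -0.5 0 0 0 0 0; -0.5 0 0 0 0 0; -0.5 0 0 0 0 0"

```text
time: 9.15
tool_pos: [0.4794, 0.0229, 0.018]
ee_rot: [3.141, -0.007, -3.026]
wrist_force: [-2.5, -0.3, -0.6]
width: 0.0004
```

Emit:
step_arm --increments "-0.5 0 0 0 0 0; -0.5 0 0 0 0 0; -0.5 0 0 0 0 0; -0.5 0 0 0 0 0; -0.5 0 0 0 0 0"

```text
time: 9.65
tool_pos: [0.5048, 0.0257, 0.0182]
ee_rot: [-3.142, -0.006, -3.025]
wrist_force: [-2.0, -0.1, -0.5]
width: 0.0001
```

Emit:
step_arm --increments "-0.5 0 0 0 0 0; -0.5 0 0 0 0 0; -0.5 0 0 0 0 0; -0.5 0 0 0 0 0; -0.5 0 0 0 0 0"

```text
time: 10.15
tool_pos: [0.5299, 0.0287, 0.0183]
ee_rot: [3.142, -0.005, -3.025]
wrist_force: [-1.1, -0.4, 0.4]
width: 0.0002
```

Emit:
step_arm --increments "-0.5 0 0 0 0 0; -0.5 0 0 0 0 0; -0.5 0 0 0 0 0; -0.5 0 0 0 0 0; -0.5 0 0 0 0 0"

```text
time: 10.65
tool_pos: [0.5545, 0.0316, 0.018]
ee_rot: [3.141, -0.006, -3.025]
wrist_force: [-1.4, -0.7, 1.2]
width: 0.0007
```

```bash
python3 - <<'E'
from h import *
togo(None,YAW+np.pi); o=get_obs(); print(inlane(o['tool_pos'])); im=snapshot('wrist')
save(cv2.resize(im[80:380,180:470],None,fx=2,fy=2,interpolation=cv2.INTER_CUBIC),'w5c')
E
```

```text
t 10.65 pos [0.5545 0.0316 0.018 ] rot [ 3.1415 -0.0058 -3.0254] F [-1.35 -0.66  1.22] w 0.0007
turn [ 0.0001 -0.0058  0.0015]
[-0.01204312 -0.00059734  0.01803095]
```

View pics/w5c.png

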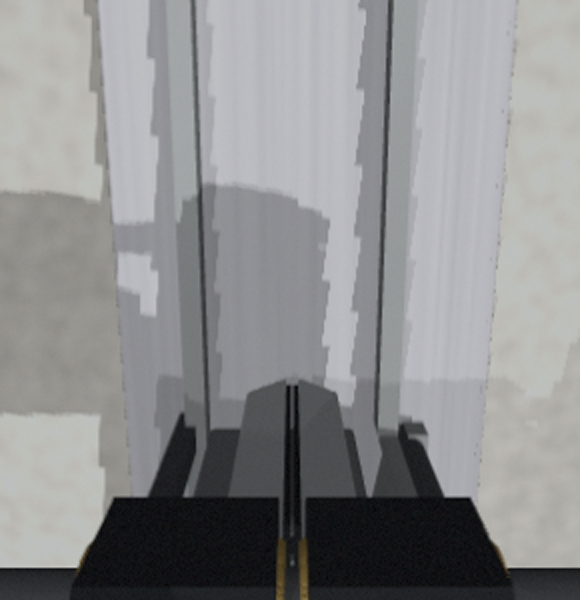

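The fingers are centred at the gate, with posts at crop (180,450) and (405,450) and the cassette tail square in front. I'll go on pushing.

Emit:
step_arm --increments "-0.5 0 0 0 0 0; -0.5 0 0 0 0 0; -0.5 0 0 0 0 0; -0.5 0 0 0 0 0; -0.5 0 0 0 0 0"

```text
time: 11.2
tool_pos: [0.5792, 0.0345, 0.0178]
ee_rot: [3.141, -0.006, -3.025]
wrist_force: [-0.8, -0.8, -0.1]
width: 0.0005
```

Emit:
step_arm --increments "-0.5 0 0 0 0 0; -0.5 0 0 0 0 0; -0.4 0 0 0 0 0; -0.4 0 0 0 0 0; -0.4 0 0 0 0 0"

```text
time: 11.7
tool_pos: [0.601, 0.037, 0.0177]
ee_rot: [3.142, -0.006, -3.025]
wrist_force: [-0.6, -0.6, 0.4]
width: 0.0004
```

Emit:
step_arm --increments "-0.2 0 0 0 0 0; -0.2 0 0 0 0 0; -0.2 0 0 0 0 0; -0.15 0 0 0 0 0; -0.15 0 0 0 0 0"

```text
time: 12.2
tool_pos: [0.6097, 0.038, 0.0176]
ee_rot: [3.142, -0.006, -3.025]
wrist_force: [-1.1, -0.0, 0.7]
width: 0.0002
```

Emit:
step_arm --increments "-0.15 0 0 0 0 0; -0.15 0 0 0 0 0; -0.15 0 0 0 0 0; -0.15 0 0 0 0 0; -0.15 0 0 0 0 0"

```text
time: 12.7
tool_pos: [0.6172, 0.0387, 0.0176]
ee_rot: [-3.141, -0.006, -3.026]
wrist_force: [-0.7, -1.9, 1.1]
width: 0.0004
```

Emit:
step_arm --increments "-0.1 0 0 0 0 0; -0.1 0 0 0 0 0; -0.1 0 0 0 0 0; -0.1 0 0 0 0 0; -0.1 0 0 0 0 0"

```text
time: 13.2
tool_pos: [0.6221, 0.0395, 0.0176]
ee_rot: [3.142, -0.006, -3.025]
wrist_force: [-1.5, -1.2, -1.6]
width: 0.0004
```

Emit:
step_arm --increments "-0.1 0 0 0 0 0; -0.1 0 0 0 0 0; -0.1 0 0 0 0 0; -0.1 0 0 0 0 0; -0.1 0 0 0 0 0"

```text
time: 13.7
tool_pos: [0.6272, 0.0403, 0.0176]
ee_rot: [3.141, -0.006, -3.025]
wrist_force: [-0.5, 0.4, -0.4]
width: 0.0
```

Emit:
step_arm --increments "-0.1 0 0 0 0 0; -0.1 0 0 0 0 0; -0.1 0 0 0 0 0; -0.1 0 0 0 0 0; -0.1 0 0 0 0 0"

```text
time: 14.2
tool_pos: [0.6321, 0.0407, 0.0176]
ee_rot: [3.141, -0.006, -3.025]
wrist_force: [-0.6, -0.5, 0.1]
width: 0.0005
```

Emit:
step_arm --increments "-0.1 0 0 0 0 0; -0.1 0 0 0 0 0; -0.1 0 0 0 0 0; -0.1 0 0 0 0 0; -0.1 0 0 0 0 0"

```text
time: 14.7
tool_pos: [0.6351, 0.041, 0.017]
ee_rot: [3.141, -0.011, -3.025]
wrist_force: [-6.4, -0.3, 2.3]
width: 0.0003
```

Emit:
step_arm --increments "-0.05 0 0 0 0 0; -0.05 0 0 0 0 0; -0.05 0 0 0 0 0; -0.05 0 0 0 0 0; 0 0 0 0 0 0"

```text
time: 15.2
tool_pos: [0.6365, 0.0412, 0.0169]
ee_rot: [3.141, -0.012, -3.025]
wrist_force: [-6.5, -0.2, 2.7]
width: 0.0004
```

Emit:
step_arm --increments "-0.05 0 0 0 0 0; -0.05 0 0 0 0 0; -0.05 0 0 0 0 0; -0.05 0 0 0 0 0; 0 0 0 0 0 0"

```text
time: 15.7
tool_pos: [0.6378, 0.0414, 0.0168]
ee_rot: [3.141, -0.013, -3.025]
wrist_force: [-8.1, -0.7, 3.9]
width: -0.0
```

```bash
python3 - <<'E'
from h import *
o=get_obs(); print(inlane(o['tool_pos'])); togo(None)
E
```

```text
[ 0.0718683  -0.00039604  0.01676537]
t 15.7 pos [0.6378 0.0414 0.0168] rot [ 3.1412 -0.0132 -3.0254] F [-8.13 -0.7   3.92] w -0.0
```

Emit:
step_arm --increments "-0.05 0 0 0 0 0; -0.05 0 0 0 0 0; -0.05 0 0 0 0 0; 0 0 0 0 0 0; 0 0 0 0 0 0"

```text
time: 16.2
tool_pos: [0.6389, 0.0415, 0.0167]
ee_rot: [3.141, -0.014, -3.025]
wrist_force: [-9.2, -0.6, 4.3]
width: 0.0008
```

Emit:
step_arm --increments "0.1 0 0 0 0 0; 0.2 0 0 0 0 0; 0.2 0 0 0 0 0; 0.2 0 0 0 0 0; 0 0 0 0 0 0"

```text
time: 16.7
tool_pos: [0.6358, 0.041, 0.0178]
ee_rot: [3.142, -0.005, -3.025]
wrist_force: [0.0, -0.6, -0.0]
width: 0.0006
```

Emit:
step_arm --increments "0 0 -0.5 0 0 0; 0 0 -2 0 0 0; 0 0 -3 0 0 0; 0 0 -3 0 0 0; 0 0 -3 0 0 0"

```text
time: 17.2
tool_pos: [0.6363, 0.0411, 0.1341]
ee_rot: [-3.142, -0.005, -3.025]
wrist_force: [0.1, -0.2, 1.2]
width: 0.0004
```

Emit:
step_arm --increments "3 0 -2 0 0 0; 4 0 -1 0 0 0; 4 0 0 0 0 0; 4 0 0 0 0 0; 0 0 0 0 0 0"

```text
time: 17.7
tool_pos: [0.4832, 0.0237, 0.1634]
ee_rot: [3.141, -0.008, -3.026]
wrist_force: [0.3, -0.1, 0.2]
width: 0.0003
```

```bash
python3 - <<'E'
from h import *
togo(None); o=get_obs(); print(inlane(o['tool_pos'])); im=snapshot('wrist'); save(im,'w6'); np.save('w6.npy',im); np.save('w6o.npy',o,allow_pickle=True)
t=snapshot('top'); np.save('top1.npy',t)
a=cv2.resize(t[110:260,200:380],None,fx=3.2,fy=3.2,interpolation=cv2.INTER_CUBIC)
s=snapshot('scene');np.save('scene1.npy',s)
b=cv2.resize(s[220:400,280:430],(400,480),interpolation=cv2.INTER_CUBIC)
save(cv2.convertScaleAbs(np.hstack([a[:480,150:550],b]),alpha=1.5),'end')
E
```

```text
t 17.7 pos [0.4832 0.0237 0.1634] rot [ 3.1414 -0.0077 -3.0258] F [ 0.29 -0.09  0.22] w 0.0003
[-0.08378577 -0.00029127  0.16342495]
```

View pics/w6.png

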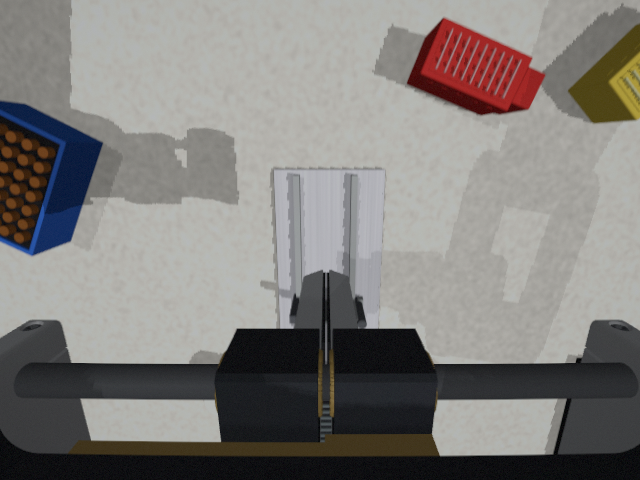

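View pics/end.png

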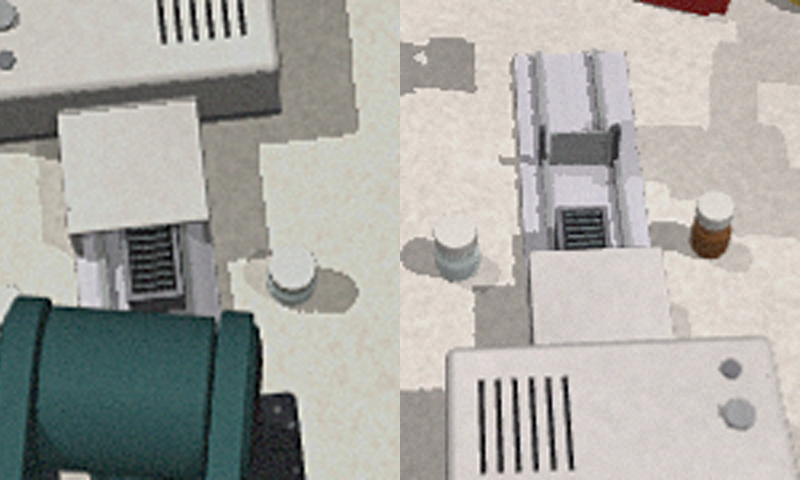

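The flap is shut behind the cassette, which stands upright with its front half under the cover. Both jars are in place, and the plate's force and travel match its description, so I'm handing in.

```bash
python3 - <<'E'
from h import *
togo(None); print(close_job())
E
```

```text
t 17.85 pos [0.4882 0.0237 0.1643] rot [-3.1413 -0.0033 -3.0255] F [ 0.25  0.3  -0.08] w 0.0004
the job is handed in; nothing more can be done
None
```

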